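# Tick off two parts on the tally tray

### The job

Tick off the parts on the tally tray: with the fingertips, gently press the yellow key in front of the brass-coloured bush fully down, then the key in front of the flat steel ring; the keys stay down by themselves. Leave the other two keys up, and leave the parts in the tray and the things lying round it where they are, neither shifted nor picked up. Finish with the hand clear of everything.

Things in the scene. Friction and masses are not known exactly. Their poses are not given: they have to be found in the camera images.
- tally_tray: tray fixed to the bench, 140 (x) by 290 mm (y), origin on the bench at z = 0, z up, x from the keys to the pockets. Four pockets (68 x 66 mm, floor at 6 mm, walls to 17 mm) at x = 22, y = 105, 35, -35, -105 mm hold one part each. A blue rail (22 mm high) along the -x side has four like yellow keys at x = -55 mm, each in front of its pocket (same y). Turned by up to 20 degrees
- key_a (a joint): slide of the key at the tray's +y end, m: 0 = up (start, top 34 mm above the bench), 0.008 = fully down on its stop (top 26 mm). It moves against about 3 N of steady friction and has no spring, so it stays wherever it is pushed to; it is down beyond 0.006
- key_a_top (a point): centre of the flat top of the yellow key at the tray's +y end; cap 24 mm diameter, stands 12 mm above the blue rail when up, and this point sinks with it
- key_b (a joint): slide of the key second from the +y end, m: 0 = up (start, top 34 mm above the bench), 0.008 = fully down on its stop (top 26 mm). It moves against about 3 N of steady friction and has no spring, so it stays wherever it is pushed to; it is down beyond 0.006
- key_b_top (a point): centre of the flat top of the yellow key second from the +y end; cap 24 mm diameter, stands 12 mm above the blue rail when up, and this point sinks with it
- key_c (a joint): slide of the key third from the +y end, m: 0 = up (start, top 34 mm above the bench), 0.008 = fully down on its stop (top 26 mm). It moves against about 3 N of steady friction and has no spring, so it stays wherever it is pushed to; it is down beyond 0.006
- key_c_top (a point): centre of the flat top of the yellow key third from the +y end; cap 24 mm diameter, stands 12 mm above the blue rail when up, and this point sinks with it
- key_d (a joint): slide of the key at the tray's -y end, m: 0 = up (start, top 34 mm above the bench), 0.008 = fully down on its stop (top 26 mm). It moves against about 3 N of steady friction and has no spring, so it stays wherever it is pushed to; it is down beyond 0.006
- key_d_top (a point): centre of the flat top of the yellow key at the tray's -y end; cap 24 mm diameter, stands 12 mm above the blue rail when up, and this point sinks with it
- brass_bush: plain brass-coloured bush, 30 mm diameter, 28 mm high, standing in one of the pockets; origin at the centre of its underside
- steel_ring: flat grey steel spacer ring, 46 mm diameter, 12 mm high, lying in one of the pockets; origin at the centre of its underside
- flanged_bush: grey steel bush with a flange at its foot, 40 mm diameter, 35 mm high, in one of the pockets; its key stays up. Origin at the centre of its underside
- steel_block: grey steel block with bores, 28 x 50 x 28 mm high, in one of the pockets; its key stays up. Origin at the centre of its underside
- marker_pen: blue and white marker pen lying loose on the bench behind the tray, 135 mm long, 17 mm thick; leave alone. Origin under its middle, length along its y
- hex_key: black hex key lying loose on the bench behind the tray, 104 x 40 x 9 mm; leave alone. Origin under its middle, length along its y
- oilstone: brown oilstone stick lying loose on the bench at the tray's -y end, 100 x 13 x 13 mm; leave alone. Origin under its middle, length along its y

How it is judged:
By the outcome, as a careful person would: the job done as asked, in the order asked, and still so for the second after the job is handed in, with the robot touching nothing.
It also fails if it takes over 38 s, if anything falls off the work surface, if the arm or the gripper's body presses on something with over 40 N, if the wrist force passes 120 N, or if a joint passes its speed limit or range.

### The arm

A 6-joint arm with a two-finger parallel gripper is mounted at the origin on a cart in front of the work surface, level with it; the furniture and walls round the work are solid. World frame = base frame: x ahead of the robot, y to its left, z up, the work surface at z = 0. Lengths are in m, angles in rad, forces in N, time in s.
With the tool pointing down it reaches from about 0.275 to 0.825 m from the base axis. Payload 4.9 kg.
Tool frame: the origin (TCP) lies midway between the tips of the shut fingers; the grasp point (between the pads) lies 19 mm behind it (grip_point_offset is the distance from the TCP to the grasp point, in m); z points along the fingers, y is the line along which they close (so a half turn about z gives the same grasp; the last joint's range is limited). The gripper opens to 85 mm and grips with 20 to 120 N. Pads are 22 mm wide; open, the fingers measure 114 mm over their backs; the gripper's body (76 mm by 85 mm) begins 54 mm behind the grasp point. The pads swing forward as they close: fully open they stand 13 mm farther back than shut.
Start: joints at [1.078, 0.326, -0.193, 1.052, 0, 1.437], TCP at [0.193, 0.515, 0.231] pointing down, gripper open.
Joint ranges: [-2.65, 2.65], [-0.97, 1.79], [-1.3, 1.35], [-1.93, 2.1], [-1.47, 1.37], [-3.14, 3.14]. Speed limits (rad/s): [2.57, 2.57, 3.14, 3.14, 3.14, 3.14].

### API

Orientations are given as a rotation vector (axis times angle).
In Python, from cell import * gives the robot as it stands. Calls block until the motion is done:
- movep(position, orientation): joint-space move of the TCP to a pose.
- move_l(position, velocity=0.15, rot=None, until_force=None): straight line of the TCP; rot=None keeps the orientation; velocity is the mean speed in m/s. With until_force (N) it stops when the force on the tool has changed by that much, and returns True; else False.
- set_joints(angles): joint-space move.
- let_go() and grab(newtons=None): open the fingers fully, or close them until they stop; newtons is the grip in N (None keeps the last).
- sleep(seconds).
- ik(position, orientation): joint angles nearest the present ones, or None.
- get_state(): the state.
- grab_frame(name): name is "scene" or "top" or "wrist"; returns a dict with "img" (384x512x3 uint8, red, green, blue), "fx", "fy", "cx", "cy" (pixels), "cam_to_world" (4x4, takes a point from camera to world coordinates); the wrist camera has in their place "T_tool_cam" (4x4, takes a point from camera to tool coordinates, whose origin is the TCP and whose axes are the flange's). Camera axes: x right, y down, z forward; pixel columns grow to the right and rows downward; lengths in m; the calibration is good to about 2 mm. A picture is of the moment at which its call begins: read the wrist's pose just before it. There is no depth.
A pose or a line that the arm cannot do raises MotionError and nothing moves.
- sign_off(): hands the job in; it is judged then, once.
Trained networks look in the newest picture that a camera, given by its name, has taken for a name from the list of things; names that differ only in an ending like _2 or _b are one class to them, and where a whole thing is asked for, a point or a joint stands for the part that bears it (a point fixed in the world has none). Each returns a list of dicts, best first, with "score" (0 to 1); they miss things now and then, are a little off and sometimes report something else, mostly with a low value. They report only what shows in the picture. A call takes as long as a camera call.
- spot_in(camera, name): "centre" ([column, row] in pixels, amid what is visible of it).
- silhouettes(camera, name): "mask" (384x512 bool, what is visible of it) and "centre" ([column, row] in pixels, amid what is visible of it).
- tip_of(camera, name): "centre" ([column, row] in pixels: a listed point, or the origin of a listed thing).
The state is a dict: "clock": time; "q": joint angles; "joint_velocities": joint speeds; "tau": joint torques, N m; "position": TCP position; "eef_rot": TCP orientation; "contact_force": force on the tool from outside, world axes, zero at the start; "wrist_torque": the same for the moment, N m; "finger_gap": opening from 0.0 (shut) to 1.0 (fully open); "grasp_force": force on a finger pad.
Only numpy, scipy, OpenCV 4.12 (cv2) and the standard library are available. Lean on these libraries where they do the work, as an engineer would, in place of code of your own. Each camera call takes 0.05 s, during which the arm holds its last target. There are 200 camera calls.

## Working session

There is one attempt and no reset: what is moved stays moved. The work goes in short steps, each a Python script; the robot and the scene stay as the last script left them, time stands still between calls to the robot, and variables do not carry over. Pictures are saved under pics/ and viewed, at most 10 in all, crops included, and the job is handed in when it is done.

```bash
mkdir -p pics; cat > h.py <<'E'
from cell import *
import numpy as np, cv2
def proj(f,uv,z,T=None):
    T=f["cam_to_world"] if T is None else T; T=np.array(T)
    d=T[:3,:3]@[(uv[0]-f["cx"])/f["fx"],(uv[1]-f["cy"])/f["fy"],1]; o=T[:3,3]
    return o+d*(z-o[2])/d[2]
def save(f,n): cv2.imwrite("pics/"+n,cv2.cvtColor(f["img"],cv2.COLOR_RGB2BGR))
E
python3 - <<'E'
from h import *
for c in ["top","scene"]:
    f=grab_frame(c); save(f,c+"1.png")
    for n,z in [("key_a_top",.034),("key_b_top",.034),("key_c_top",.034),("key_d_top",.034),("tally_tray",0),("brass_bush",.006),("steel_ring",.006),("flanged_bush",.006),("steel_block",.006)]:
        for r in tip_of(c,n)[:4]: print(c,n,round(r["score"],2),np.round(r["centre"]),proj(f,r["centre"],z).round(3))
print(get_state()["clock"],get_state()["eef_rot"])
E
```

```text
top key_a_top 0.65 [180. 262.] [0.495 0.016 0.034]
top key_b_top 0.55 [244. 248.] [ 0.52  -0.113  0.034]
top key_b_top 0.46 [207. 257.] [ 0.504 -0.038  0.034]
top key_c_top 0.62 [242. 248.] [ 0.52  -0.11   0.034]
top key_d_top 0.41 [279. 243.] [ 0.528 -0.185  0.034]
top brass_bush 0.52 [237. 207.] [ 0.604 -0.102  0.006]
top steel_ring 0.87 [170. 227.] [0.568 0.042 0.006]
top steel_ring 0.29 [203. 220.] [ 0.58  -0.028  0.006]
top flanged_bush 0.66 [265. 202.] [ 0.613 -0.16   0.006]
top steel_block 0.66 [205. 222.] [ 0.576 -0.032  0.006]
scene key_a_top 0.55 [145. 199.] [0.49  0.032 0.034]
scene key_a_top 0.18 [176. 208.] [ 0.508 -0.041  0.034]
scene key_b_top 0.66 [204. 210.] [ 0.537 -0.096  0.034]
scene key_b_top 0.65 [175. 211.] [ 0.5   -0.047  0.034]
scene key_c_top 0.57 [203. 222.] [ 0.509 -0.117  0.034]
scene key_d_top 0.4 [232. 227.] [ 0.532 -0.173  0.034]
scene tally_tray 0.85 [204. 209.] [ 0.567 -0.068  0.   ]
scene brass_bush 0.72 [224. 209.] [ 0.589 -0.108  0.006]
scene steel_ring 0.49 [168. 192.] [0.559 0.035 0.006]
scene flanged_bush 0.84 [253. 216.] [ 0.61  -0.172  0.006]
scene steel_block 0.57 [195. 199.] [ 0.578 -0.033  0.006]
1.0 [ 5.60547145e-01  3.09115846e+00 -3.60765668e-05]
```

View pics/top1.png

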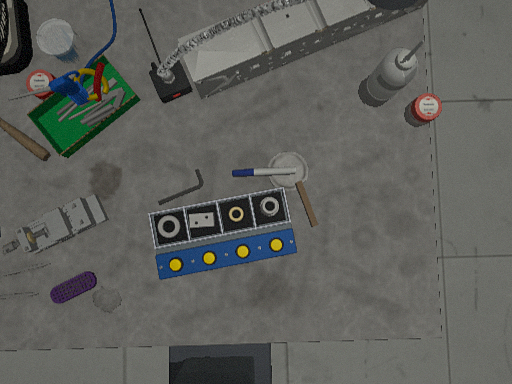

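View pics/scene1.png

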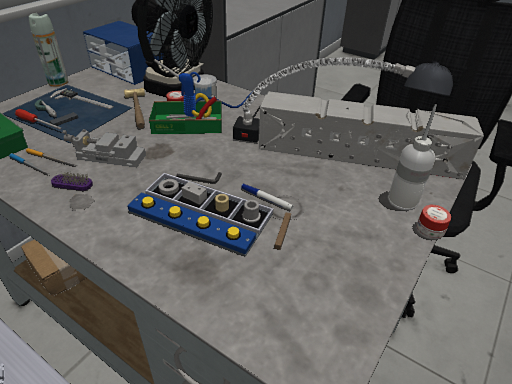

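Top view: yellow keys at about (176,265), (209,258), (243,252), (277,245). Behind them, left to right, are the ring (169,227), block (203,220), brass bush (237,214) and flanged bush (269,206). So brass is key_c and the ring is key_a. The scene view agrees. I'll segment the yellow caps, check the spacing, then go above and look from close by.

```bash
cat >> h.py <<'E'
from scipy.spatial.transform import Rotation as Ro
def caps(f,z=.034,T=None,amin=15,box=None):
    h=cv2.cvtColor(f["img"],cv2.COLOR_RGB2HSV); m=cv2.inRange(h,(20,130,90),(36,255,255))
    n,_,s,c=cv2.connectedComponentsWithStats(m)
    return [(s[i,4],c[i].round(1),proj(f,c[i],z,T)) for i in range(1,n) if s[i,4]>amin and (box is None or (box[0]<c[i][0]<box[2] and box[1]<c[i][1]<box[3]))]
def rots(yaw): # tool down, y along tray +-y
    for s in (1,-1):
        y=s*np.array([-np.sin(yaw),np.cos(yaw),0]); z=np.array([0,0,-1.])
        yield Ro.from_matrix(np.c_[np.cross(y,z),y,z]).as_rotvec()
def wristT(s,f):
    T=np.eye(4); T[:3,:3]=Ro.from_rotvec(s["eef_rot"]).as_matrix(); T[:3,3]=s["position"]; return T@f["T_tool_cam"]
E
python3 - <<'E'
from h import *
f=grab_frame("top"); k=sorted(caps(f,box=(160,230,300,280)),key=lambda a:a[1][0])
for a in k: print(a)
p=np.array([a[2] for a in k]); assert len(p)==4
print(np.linalg.norm(np.diff(p,axis=0),axis=1))
d=p[0]-p[3]; yaw=np.arctan2(-d[0],d[1]); print("yaw deg",np.degrees(yaw))
g=grab_frame("scene")
for a in caps(g,box=(130,190,250,245)): print("scene",a)
t=(p[1]+p[2])/2; q=np.array(get_state()["q"])
t[2]=.2
best=None
for r in rots(yaw):
    s=ik(t,r)
    if s is not None and (best is None or abs(np.array(s)-q).max()<best[0]): best=(abs(np.array(s)-q).max(),r,s)
print(best); np.save("rot.npy",best[1])
grab(20); movep(t,best[1])
s=get_state(); f=grab_frame("wrist"); save(f,"w1.png"); print(s["clock"],s["position"],s["finger_gap"])
for a in caps(f,T=wristT(s,f),amin=60): print(a)
E
```

```text
(np.int32(107), array([175. , 264.4]), array([0.49082024, 0.02717809, 0.034     ]))
(np.int32(106), array([208.8, 257.7]), array([ 0.50253618, -0.0419226 ,  0.034     ]))
(np.int32(106), array([242.4, 251.1]), array([ 0.51394433, -0.11066046,  0.034     ]))
(np.int32(106), array([275.9, 244.5]), array([ 0.52542274, -0.17950215,  0.034     ]))
[0.07008686 0.0696781  0.06979207]
yaw deg 9.504340275293984
scene (np.int32(89), array([147.6, 201.3]), array([0.4874441 , 0.02224808, 0.034     ]))
scene (np.int32(96), array([174.5, 211. ]), array([ 0.49878523, -0.04612371,  0.034     ]))
scene (np.int32(100), array([203. , 221.2]), array([ 0.51041235, -0.11473199,  0.034     ]))
scene (np.int32(107), array([233. , 232.1]), array([ 0.52161347, -0.18328534,  0.034     ]))
(np.float64(1.3704655279622016), array([3.13079301, 0.26026824, 0.        ]), array([-0.29269975,  0.28411404, -0.33603149,  0.95065079,  0.        ,
        2.68301087]))
4.25 [ 0.50834655 -0.07551829  0.20005798] 0.0002005962392503146
(np.int32(562), array([152.1, 172.1]), array([0.49293401, 0.02607815, 0.034     ]))
(np.int32(541), array([223.7, 172.4]), array([ 0.50401538, -0.04106295,  0.034     ]))
(np.int32(540), array([295.5, 172.5]), array([ 0.51518599, -0.10831686,  0.034     ]))
(np.int32(560), array([367.1, 172.6]), array([ 0.52649459, -0.17531973,  0.034     ]))
```

View pics/w1.png

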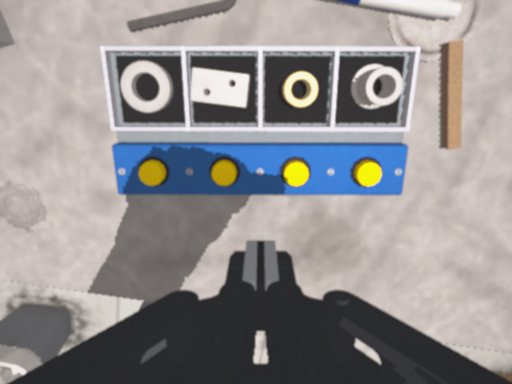

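The wrist picture confirms it: ring behind key_a (152,172), brass bush behind key_c (296,172). Positions agree to about 2 mm. Next I press c, then a.

```bash
cat > press.py <<'E'
from h import *
r=np.load("rot.npy")
for n,x,y in [("c",.5145,-.1095),("a",.492,.0265)]:
    movep([x,y,.08],r); move_l([x,y,.039],.1)
    hit=move_l([x,y,.0235],.012,until_force=12); s=get_state()
    print(n,hit,s["position"],s["contact_force"],s["clock"])
    move_l([x,y,.08],.1)
movep([.50835,-.0755,.2],r); s=get_state(); f=grab_frame("wrist"); save(f,"w2.png"); print(s["clock"])
for a in caps(f,T=wristT(s,f),amin=60): print(a)
E
python3 press.py
```

```text
c True [ 0.51456631 -0.10954414  0.02601223] [-0.98888673  1.08564801  6.54533356] 6.45
a True [0.49217249 0.02653824 0.02602101] [-0.62022572  0.12284813  6.27892322] 9.3333
10.7
(np.int32(509), array([153.6, 170.7]), array([0.49371144, 0.02517755, 0.034     ]))
(np.int32(548), array([224.6, 171.6]), array([ 0.50396707, -0.04103293,  0.034     ]))
(np.int32(519), array([296.3, 170.9]), array([ 0.51579995, -0.10771691,  0.034     ]))
(np.int32(567), array([368.9, 171.5]), array([ 0.52649947, -0.17531439,  0.034     ]))
```

View pics/w2.png

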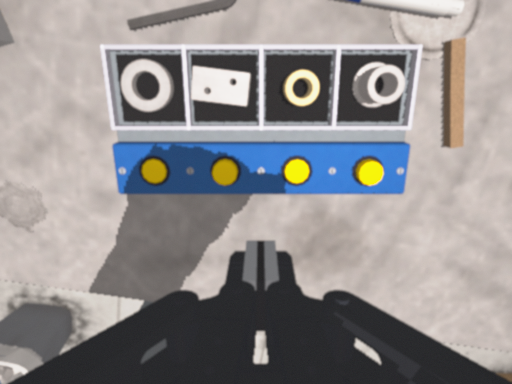

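Both presses stopped on the 26 mm stop. In the picture, caps a (154,171) and c (296,171) show smaller, b and d are unchanged, and the parts have not moved.

```bash
python3 -c "
from cell import *
print(sign_off())"
```

```text
the job is handed in; nothing more can be done
None
```

I pressed the brass bush's key (key_c) and then the steel ring's key (key_a) fully down to the 26 mm stop, left the other two keys up and the parts unmoved, and handed the job in with the hand clear at about 11 s.

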